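# Shut and lock the lamp hatch of a microscope light unit

### The arm

A 6-joint arm with a two-finger parallel gripper is mounted at the origin on the work surface. World frame = base frame: x ahead of the robot, y to its left, z up, the work surface at z = 0. Lengths are in mm, angles in rad, forces in N, time in s.
With the tool pointing down it reaches from about 350 to 975 mm from the base axis. Payload 7.1 kg.
Tool frame: the origin (TCP) lies at the very end of the fingers, on their centre line; the grasp point (between the pads) lies 19 mm behind it; y points along the fingers, z is the direction in which the jaws open and shut, and the axes are right-handed (so a half turn about y gives the same grasp; the last joint's range is limited). The gripper opens to 88 mm and grips with 3 to 60 N. Pads are 20 mm wide; open, the fingers measure 115 mm over their backs; the gripper's body (75 mm by 178 mm) begins 61 mm behind the grasp point.
Start: joints at [-1.222, 0.423, 1.63, -0, 1.089, -0.019], TCP at [224.743, -583.177, 188.175] pointing down, gripper open.
Joint ranges: [-3, 3], [-0.9, 2.11], [0.09, 2.58], [-1.31, 4.45], [0.11, 2.69], [-2.54, 2.54]. Speed limits (rad/s): [2.39, 2.39, 3.01, 3.14, 3.14, 3.14].

### API

Orientations are given as a rotation vector (axis times angle).
In Python, from workcell import ctrl gives the robot as it stands.
- The arm moves only by the shell command python3 -m jog 'ROWS'. ROWS is JSON, a list of rows, each a list of 3 entries, a list of its own where there are three numbers: the opening, from 0 (shut) to 1 (fully open), then the shift along the tool's x, y, z in cm, then the turn, a rotation vector about the tool's x, y, z in rad. In form: [[claw, [dx, dy, dz], [wx, wy, wz]], ...]. A call has 1 to 8 rows; each row is the pose to reach, as a shift and turn from the pose commanded when the call began, along the tool's axes at that moment; what a row does not reach only later rows make up. A row lasts 1/10 s, in which the tool goes at most 50 mm and 8.59 degrees, less where a joint would pass 70% of its speed; a pose out of reach is approached as far as the arm can. A call with a gripper value outside its range is refused whole. The fingers move at their own pace and stop on an object; the grip force is fixed at half the most. Time passes only in rows, so rows that repeat a pose let the fingers close. It gives the time, the measured TCP pose, the force and the opening at its end, in the units of the state.
- ctrl.get_obs(): the state, without advancing time (a new reading comes with each control period).
- ctrl.get_image(name): name is "scene" or "top" or "wrist"; returns a dict with "color" (480x640x3 uint8, red, green, blue), "z_map" (480x640 float32, mm along the optical axis (not along the pixel's ray), 0 where there is no reading), "fx", "fy", "cx", "cy" (pixels), "pose" (4x4, takes a point from camera to world coordinates). Camera axes: x right, y down, z forward; pixel columns grow to the right and rows downward; lengths in mm; the calibration is good to about 2 mm. A picture is of the moment at which its call begins.
- ctrl.close_job(): hands the job in, once; it reports no verdict.
The state is a dict: "t": time; "qpos": joint angles; "qvel": joint speeds; "joint_torque": joint torques, N m; "ee_pos": TCP position; "orientation": TCP orientation; "ft_force": force on the tool from outside, world axes, zero at the start; "moment": the same for the moment, N m; "width": finger opening in mm.
Only numpy, scipy, OpenCV 4.12 (cv2) and the standard library are available. Lean on these libraries where they do the work, as an engineer would, in place of code of your own. Each camera call takes 0.05 s, during which the arm holds its last target.

### The job

The lamp hatch on the microscope light unit stands ajar: push it down until it is fully shut, then set a fingertip in the slot of its quarter-turn fastener and turn it clockwise (seen from above) a full quarter turn to its stop, so that the hatch is locked. Only push: do not lift the hatch, and leave the screwdriver, bottle, jar and slide box where they are.

Things in the scene. Friction and masses are not known exactly. Their poses are not given: they have to be found in the camera images.
- unit: grey light unit fixed to the bench, 240 (x) x 210 (y) x 80 mm high; origin at the centre of its underside, x axis from its front (dimmer, vents; towards the robot) to its rear, z up. A white hatch covers its top, hinged at the rear: hinge line along the unit's y at x = +95, z = +80 mm. With the hatch shut, the fastener's axis is upright at x = -30, y = 0 mm.
- hatch (a joint): hatch angle (rad): 0 fully shut (the stop), positive with its front edge raised; starts at 0.3 to 0.6. A stiff hinge holds it where it is left; about 2 to 5 N down near its front edge pushes it shut.
- hatch_edge (a point): middle of the hatch's front edge, on its upper face. The hatch is a white plate, 185 mm long from hinge line to this edge, 190 mm wide, 6 mm thick. Shut, it is level, its upper face 86 mm above the bench, and this edge lies at x = -90 mm of the unit. The fastener's axis is 60 mm behind this edge (125 mm from the hinge line), on the hatch's mid-line.
- slot_disc: the fastener: black turning disc on the hatch, 100 mm across, 4 mm thick; origin on its axis at the hatch's upper face, z away from the hatch. Two parallel bars (76 mm long, 14 mm thick, up to 20 mm above the hatch) stand on it along its own x, one each side of the axis; between them is the slot.
- slot (a point): middle of the slot's yellow floor, on the fastener's axis, 4 mm above the hatch; axes as the disc's: the slot runs along x. It is 36 mm wide, 16 mm deep, open at both ends and above; shut fingers fit in. A fingertip set in it about 30 mm from the axis and led round the axis pushes a bar and turns the disc, with some play until it meets the bar.
- fastener (a joint): fastener angle (rad), growing clockwise from above; starts at 0 to 0.2. 0 (unlocked): slot runs front to back, in line with the red marks. 1.571, hard stop (locked): slot runs left to right, in line with the green marks. Friction 0.07 Nm (2 to 3 N at 30 mm); stays where left. It swings a steel tongue under the unit's front deck, so turn it only with the hatch shut.
- cleaner_mid (a point): blue bottle with white cap, 48 mm across, 120 mm high, standing loose by the unit; point at its centre, 60 mm up
- jar_mid (a point): amber jar with black lid, 54 mm across, 65 mm high, standing loose by the unit; point at its centre
- driver_grip (a point): screwdriver, 170 mm long with a red handle, lying loose beside the unit; point in its handle
- slidebox_mid (a point): closed green slide box 90 x 36 x 30 mm, lying loose beside the unit; point at its centre

How it is judged:
By the outcome, as a careful person would: the job done as asked, in the order asked, and still so for the second after the job is handed in, with the robot touching nothing.
It also fails if it takes over 48 s, if anything falls off the work surface, if the arm or the gripper's body presses on something with over 40 N, if the wrist force passes 120 N, or if a joint passes its speed limit or range.

## Working session

There is one attempt and no reset: what is moved stays moved. The work goes in short steps, Python scripts to look and compute and a shell command to move; the robot and the scene stay as the last step left them, time stands still between calls to the robot, and variables do not carry over. Pictures are saved under pics/ and viewed, and the job is handed in when it is done.

```bash
ls; mkdir -p pics
python3 - <<'E'
from workcell import ctrl
import cv2
o=ctrl.get_obs(); print({k:o[k] for k in('t','ee_pos','orientation','ft_force','width')})
for n in("scene","top"):
    im=ctrl.get_image(n); cv2.imwrite(f"pics/{n}0.png",im["color"][:,:,::-1]); print(n,im["fx"],im["cx"],im["cy"],im["pose"].round(3).tolist())
E
```

```text
pics
{'t': 0.0, 'ee_pos': array([ 224.56741156, -582.64495786,  187.43372685]), 'orientation': array([-0.37608913,  2.02221913, -2.01929274]), 'ft_force': array([-0.21346824, -0.43192122, -0.07228313]), 'width': 87.87535109587375}
scene 581.5375262495186 310.49246480260706 246.33575578414585 [[0.145, 0.761, -0.633, 1219.274], [0.989, -0.101, 0.106, -88.679], [0.017, -0.641, -0.767, 836.665], [0.0, 0.0, 0.0, 1.0]]
top 486.42601971343424 318.89494256434483 235.06073326949223 [[-0.025, -0.99, 0.136, 496.914], [-1.0, 0.027, 0.01, 24.68], [-0.014, -0.136, -0.991, 849.34], [0.0, 0.0, 0.0, 1.0]]
```

View pics/scene0.png

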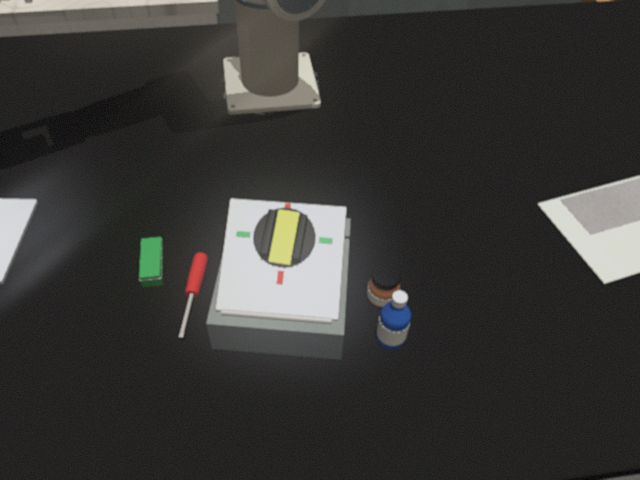

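View pics/top0.png

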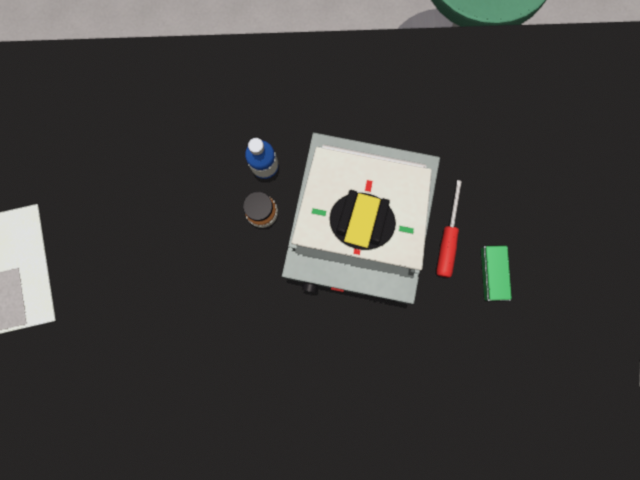

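The hatch (white) is ajar in the top image at about (360,210), with the bottle and jar to its left and the screwdriver and slide box to its right. I'll enlarge it and deproject.

```bash
cat > h.py <<'E'
from workcell import ctrl
import cv2, numpy as np
def pts(im):
    v,u=np.mgrid[0:480,0:640]; z=im["z_map"]
    P=np.stack([(u-im["cx"])/im["fx"]*z,(v-im["cy"])/im["fy"]*z,z,np.ones_like(z)],-1)
    W=P@im["pose"].T; W=W[...,:3]; W[z==0]=np.nan; return W
def crop(im,n,x0,y0,w,h,s):
    cv2.imwrite(n,cv2.resize(im["color"][y0:y0+h,x0:x0+w,::-1],None,fx=s,fy=s,interpolation=cv2.INTER_CUBIC))
E
python3 - <<'E'
from h import *
im=ctrl.get_image("top"); crop(im,"pics/t1.png",230,120,300,200,2.6)
W=pts(im)
def at(u,v): return np.nanmedian(W[v-1:v+2,u-1:u+2].reshape(-1,3),0).round(1)
for n,p in dict(cap=(256,146),jar=(259,205),grip=(448,252),tip=(458,186),box=(497,273),floor=(363,220),hFL=(296,238),hFR=(418,264),hRL=(320,155),hRR=(426,176),deckFL=(292,275),deckFR=(410,294),rearL=(317,140),rearR=(434,159)).items(): print(n,at(*p))
# white mask plane
c=im["color"].astype(int); m=(c.min(-1)>200)&(W[...,2]>70)&(np.arange(640)[None]>285)
P=W[m]; P=P[~np.isnan(P).any(1)]
A=np.c_[P[:,:2],np.ones(len(P))]; s=np.linalg.lstsq(A,P[:,2],rcond=None)[0]; 
r=P[:,2]-A@s; print("plane",s,r.std(),len(P)); n=np.array([-s[0],-s[1],1]);n/=np.linalg.norm(n); print("tilt",np.arccos(n[2]),"dir",np.arctan2(n[1],n[0]))
y=(c[...,0]>150)&(c[...,1]>130)&(c[...,2]<100)&(W[...,2]>70); Y=W[y]; print("floor",np.nanmean(Y,0))
vv,uu=np.nonzero(y); print(cv2.minAreaRect(np.c_[uu,vv].astype(np.float32)))
d=Y[:,:2]-np.nanmean(Y[:,:2],0); w,V=np.linalg.eigh(np.cov(d[~np.isnan(d).any(1)].T)); print("slot dir",V[:,1],np.sqrt(12*w))
g=(np.abs(c[...,0]-c[...,2])<30)&(c[...,1]>90)&(np.abs(W[...,2]-80)<5)&~m
G=W[g]; rr=cv2.minAreaRect(G[:,:2].astype(np.float32)); print("deck",rr,len(G))
E
```

```text
cap [739.6 126.6 120.9]
jar [657.1 130.1  65.7]
grip [ 575.2 -184.6   26.6]
tip [ 691.1 -211.2   15.5]
box [ 537.6 -263.3   30.2]
floor [615.2 -33.5 139.8]
hFL [588.9  65.1 155.8]
hFR [ 547.  -108.1  155.5]
hRL [731.1  27.7  91.9]
hRR [ 690.9 -139.9   93.3]
deckFL [540.1  76.8  80.3]
deckFR [ 505.7 -107.3   80.5]
rearL [759.7  32.   80.5]
rearR [ 722.1 -157.2   80.7]
plane [-4.11996948e-01  9.57294326e-02  3.91177638e+02] 1.1646523148540817 8697
tilt 0.4001519569902928 dir -0.2283036417298718
floor [615.69817723 -32.43548797 139.22002939]
((362.0124816894531, 219.70333862304688), (24.09145736694336, 50.56629180908203), 14.931418418884277)
slot dir [-0.94941178  0.31403386] [34.82257657 82.00932127]
deck ((641.1434936523438, 2.9594268798828125), (289.6043701171875, 241.14285278320312), 76.92862701416016) 5532
```

View pics/t1.png

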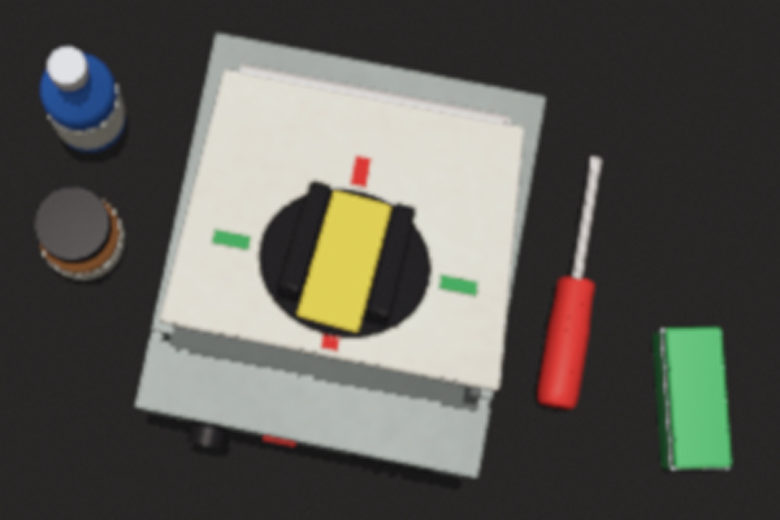

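```bash
cat >> h.py <<'E'
from scipy.spatial.transform import Rotation as R
def ray(im,u,v,z):
    d=im["pose"][:3,:3]@np.array([(u-im["cx"])/im["fx"],(v-im["cy"])/im["fy"],1]); o=im["pose"][:3,3]
    return o+d*(z-o[2])/d[2]
def tool():
    o=ctrl.get_obs(); return np.array(o["ee_pos"]),R.from_rotvec(o["orientation"]).as_matrix()
def report():
    o=ctrl.get_obs(); print(round(o["t"],2),o["ee_pos"].round(1),"F",np.round(o["ft_force"],1),"w",round(o["width"],1))
E
python3 - <<'E'
from h import *
im=ctrl.get_image("top")
C=np.array([ray(im,230+a/2.6-.3,120+b/2.6-.3,80)[:2] for a,b in((215,33),(546,97),(477,477),(135,407))])
U=np.array([(120,105),(120,-105),(-120,-105),(-120,105)],float)
print(C.round(1)); c=C.mean(0); D=C-c
th=np.arctan2((U[:,0]*D[:,1]-U[:,1]*D[:,0]).sum(),(U*D).sum()); Rz=np.array([[np.cos(th),-np.sin(th)],[np.sin(th),np.cos(th)]])
print("unit",c,th,"res",(D-U@Rz.T).round(1).tolist())
for n,p in dict(axis=(-30,0),push=(-60,-65),push2=(-60,65),edge=(-90,0)).items(): print(n,c+Rz@p)
# predicted slot centre with tilt .4
h=.4; x=95-(125*np.cos(h)+10*np.sin(h)); print("pred floor",c+Rz@[x,0],80+125*np.sin(h)+10*np.cos(h))
p,T=tool(); print(p,T.round(3).tolist())
# wanted tool: y down; choose z along unit -/+ y nearest
ux=np.array([*Rz[:,0],0]);uy=np.array([*Rz[:,1],0])
for s in(1,-1):
  for a in(ux,uy):
    G=np.c_[np.cross([0,0,-1],s*a),[0,0,-1],s*a]; print("turn",s,(R.from_matrix(T.T@G)).as_rotvec().round(3))
E
```

```text
[[ 773.4   39.3]
 [ 725.6 -166.8]
 [ 491.4 -111.7]
 [ 538.7   93.3]]
unit [632.24927484 -36.48551631] -0.2281202833634585 res [[0.5, 0.6], [0.2, -0.9], [-0.2, -0.1], [-0.4, 0.4]]
axis [603.02647861 -29.70110916]
push [559.10413356 -86.23276052]
push2 [588.5032312   40.39935649]
edge [544.58088615 -16.13229487]
pred floor [608.84492469 -31.05192812] 137.8879027286102
[ 224.61575391 -582.82860755  187.68898667] [[-0.933, -0.0, 0.36], [-0.36, 0.001, -0.933], [-0.0, -1.0, -0.001]]
turn 1 [ 0.001 -0.975 -0.001]
turn 1 [ 0.000e+00 -2.546e+00 -1.000e-03]
turn -1 [1.000e-03 2.167e+00 1.000e-03]
turn -1 [0.001 0.596 0.   ]
```

```bash
cat >> h.py <<'E'
UC=np.array([632.25,-36.49]);TH=-.2281
def u2w(x,y,z): c,s=np.cos(TH),np.sin(TH); return np.array([UC[0]+c*x-s*y,UC[1]+s*x+c*y,z])
def shift(w):
    p,T=tool(); print("shift cm",(T.T@(np.asarray(w)-p)/10).round(2))
    ux=np.array([np.cos(TH),np.sin(TH),0]); G=np.c_[np.cross([0,0,-1],ux),[0,0,-1],ux]; print("turn",R.from_matrix(T.T@G).as_rotvec().round(3))
E
python3 -c "
from h import *
shift(u2w(-60,-65,185))"
```

```text
shift cm [-49.07   0.3  -34.31]
turn [ 0.001 -0.975 -0.001]
```

```bash
python3 -m jog '[[0,[-4,-0.5,-2.8],[0,-0.1,0]],[0,[-8,-1,-5.6],[0,-0.2,0]],[0,[-12,-1,-8.4],[0,-0.3,0]],[0,[-16,-1,-11.2],[0,-0.4,0]],[0,[-20,-1,-14],[0,-0.5,0]],[0,[-24,-1,-16.8],[0,-0.6,0]],[0,[-28,-1,-19.6],[0,-0.7,0]],[0,[-32,-1,-22.4],[0,-0.8,0]]]'
python3 -c "
from h import *
shift(u2w(-60,-65,185));report()"
```

```text
t: 1.0
ee_pos: [443.5, -257.3, 198.3]
orientation: [-0.993, 1.496, -1.497]
ft_force: [1.2, -0.6, -0.4]
width: 27.2
shift cm [-20.25   1.33   4.  ]
turn [-0.    -0.171  0.   ]
1.0 [ 443.5 -257.3  198.3] F [ 1.2 -0.6 -0.4] w 27.2
```

```bash
python3 -m jog '[[0,[-4,0.2,0.7],[0,-0.1,0]],[0,[-8,0.6,1.4],[0,-0.17,0]],[0,[-12,1,2.2],[0,-0.17,0]],[0,[-15,1,3],[0,-0.17,0]],[0,[-17,1,3.5],[0,-0.17,0]],[0,[-17,1,3.5],[0,-0.17,0]],[0,[-17,1,3.5],[0,-0.17,0]]]'
python3 -c "
from h import *
shift(u2w(-60,-65,185));report()"
```

```text
t: 1.7
ee_pos: [541.3, -116.3, 187.9]
orientation: [-1.091, 1.378, -1.378]
ft_force: [0.0, -0.3, -0.9]
width: 0.7
shift cm [-3.34  0.29  1.04]
turn [ 0.001 -0.004  0.   ]
1.7 [ 541.3 -116.3  187.9] F [ 0.  -0.3 -0.9] w 0.7
```

```bash
python3 -m jog '[[0,[-3.3,0.3,1],[0,0,0]],[0,[-3.3,1.5,1],[0,0,0]],[0,[-3.3,2.7,1],[0,0,0]],[0,[-3.3,3.5,1],[0,0,0]],[0,[-3.3,4.2,1],[0,0,0]],[0,[-3.3,4.9,1],[0,0,0]],[0,[-3.3,5.6,1],[0,0,0]],[0,[-3.3,6.3,1],[0,0,0]]]'
python3 -c "
from h import *
shift(u2w(-60,-65,86));report()"
```

```text
t: 2.5
ee_pos: [559.0, -86.9, 124.7]
orientation: [-1.09, 1.379, -1.379]
ft_force: [-0.3, -0.4, 0.3]
width: 0.5
shift cm [-0.06  3.87 -0.  ]
turn [-0.    -0.005  0.   ]
2.5 [559.  -86.9 124.7] F [-0.3 -0.4  0.3] w 0.5
```

Run:
```python
from h import *
im=ctrl.get_image("scene"); crop(im,"pics/s2.png",180,160,240,200,3)
report()
```

```text
2.55 [558.3 -86.7 123.6] F [ 0.   0.6 -0.2] w 0.2
```

View pics/s2.png

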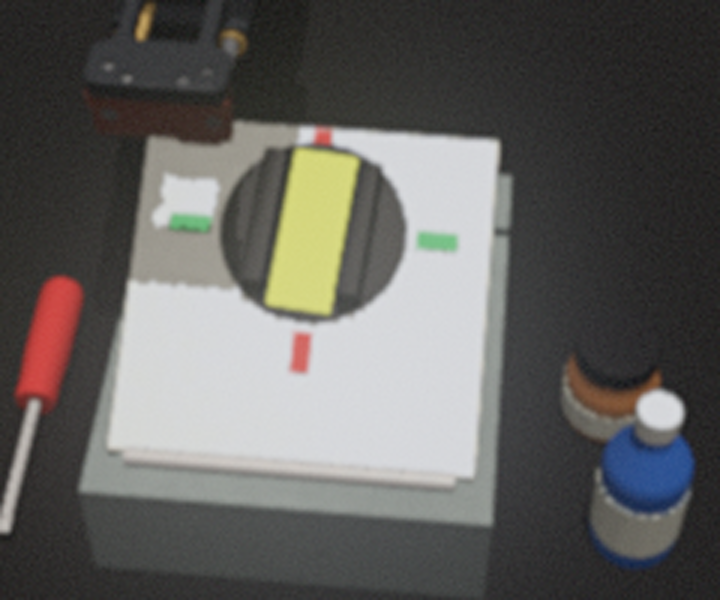

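Run:
```python
from h import *
im=ctrl.get_image("scene"); p,T=tool(); M=np.linalg.inv(im["pose"])
def pr(w): q=M@np.r_[w,1]; return (np.array([q[0]/q[2]*im["fx"]+im["cx"]-180,q[1]/q[2]*im["fy"]+im["cy"]-160])*3).round()
print("tcp",pr(p),"80 up",pr(p+[0,0,80]),"z86",pr(u2w(-60,-65,86)))
for n,q in dict(edge=(-90,0,86),ax=(-30,0,90),rl=(120,105,80),rr=(120,-105,80)).items(): print(n,pr(u2w(*q)))
W=pts(im)
def pl(x0,y0,x1,y1):
    P=W[160+y0//3:160+y1//3,180+x0//3:180+x1//3].reshape(-1,3);P=P[~np.isnan(P).any(1)]; s=np.linalg.lstsq(np.c_[P[:,:2],np.ones(len(P))],P[:,2],rcond=None)[0]; print("tilt",np.arctan(np.hypot(*s[:2])),P.mean(0))
pl(150,360,260,440); pl(350,340,460,450); pl(430,150,480,220)
im=ctrl.get_image("top"); crop(im,"pics/t2.png",230,120,300,200,2.6)
im=ctrl.get_image("wrist"); cv2.imwrite("pics/w2.png",im["color"][:,:,::-1])
```

```text
tcp [200. 176.] 80 up [190.  71.] z86 [206. 222.]
edge [325. 191.]
ax [313. 266.]
rl [488. 524.]
rr [ 75. 490.]
tilt 0.3895004114466877 [688.19352438 -97.1468164   96.31306012]
tilt 0.39400480159966583 [702.03263104   5.1021371  100.58935184]
tilt 0.39146399516231556 [601.68550911  46.84945618 146.26098272]
```

View pics/t2.png

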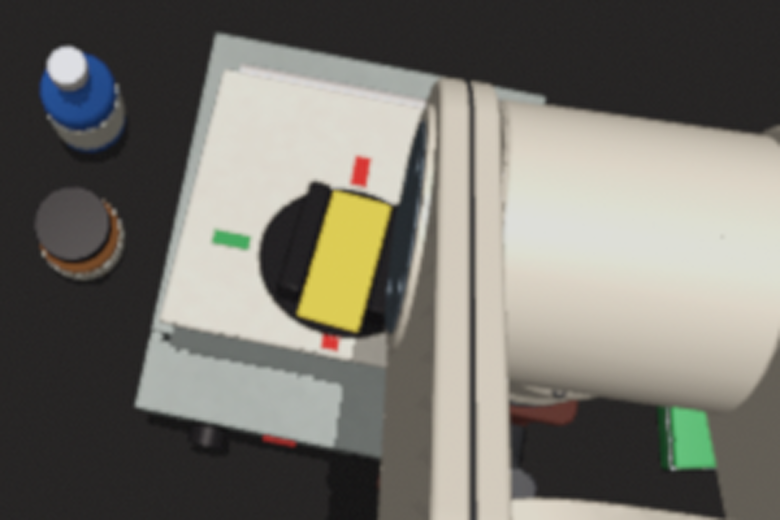

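View pics/w2.png

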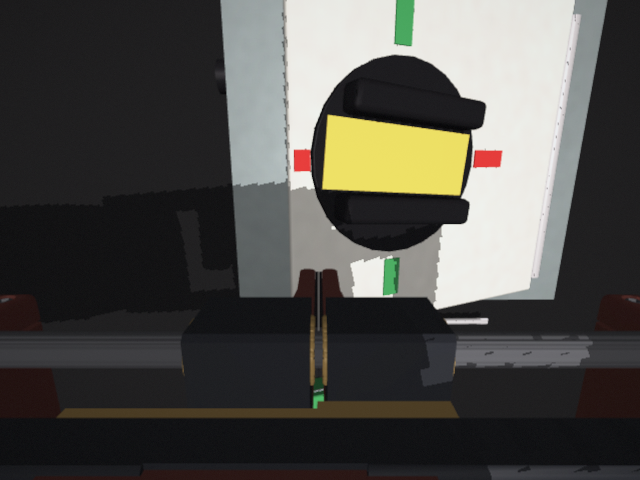

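Run:
```python
from h import *
p,T=tool(); report()
im=ctrl.get_image("wrist"); W=pts(im); M=np.linalg.inv(im["pose"])
def pr(w): q=M@np.r_[w,1]; return np.array([q[0]/q[2]*im["fx"]+im["cx"],q[1]/q[2]*im["fy"]+im["cy"],q[2]]).round()
print(pr(p),pr(p+[0,0,80]),im["pose"][:3,3])
c,s=np.cos(TH),np.sin(TH)
for u,v in((310,275),(326,275),(310,285),(310,295),(300,255),(340,255),(288,255),(260,255),(400,210),(400,240),(370,280),(312,240),(318,250),(318,262)):
    w=W[v,u]; d=w[:2]-UC; print(u,v,w.round(1),"unit",(c*d[0]+s*d[1]).round(1),(-s*d[0]+c*d[1]).round(1))
im=ctrl.get_image("wrist"); crop(im,"pics/w3.png",230,180,240,150,3)
```

```text
2.7 [559.  -86.6 125.1] F [-0.2 -0.3  0.2] w 0.5
[315. 269. 207.] [314. 337. 129.] [576.18398432 -21.79664944 321.15575928]
310 275 [559.7 -74.6 169.3] unit -62.1 -53.5
326 275 [567.  -76.6 168.4] unit -54.5 -53.9
310 285 [560.  -74.6 182.2] unit -61.8 -53.5
310 295 [560.2 -74.7 192.9] unit -61.5 -53.5
300 255 [555.8 -67.7 155.6] unit -67.4 -47.7
340 255 [575.5 -74.7 148. ] unit -46.6 -50.1
288 255 [537.5 -87.1  78.2] unit -80.8 -70.7
260 255 [517.4 -82.1  78.8] unit -101.6 -70.4
400 210 [609.1 -56.6 156.1] unit -18.1 -24.8
400 240 [609.9 -77.2 137.1] unit -12.5 -44.7
370 280 [588.9 -95.6 139.6] unit -28.9 -67.4
312 240 [563.4 -62.  153.2] unit -61.3 -40.5
318 250 [565.  -68.2 152.3] unit -58.3 -46.0
318 262 [563.5 -74.7 151.6] unit -58.3 -52.8
```

View pics/w3.png

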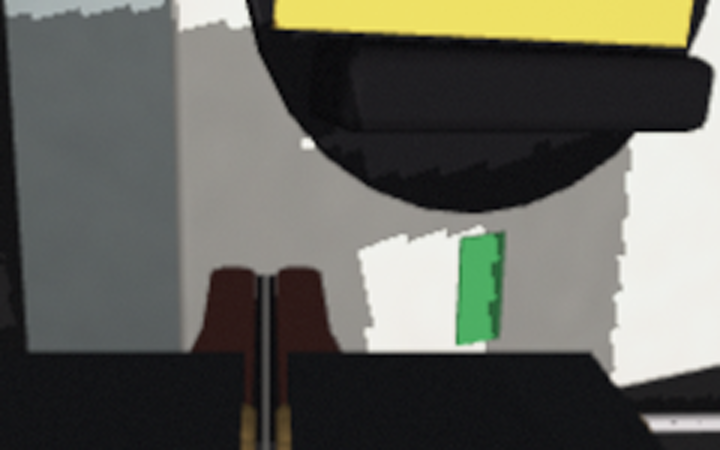

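Run:
```python
from h import *
p,T=tool()
im=ctrl.get_image("wrist"); W=pts(im); print(im["fx"],im["fy"])
c,s=np.cos(TH),np.sin(TH)
def un(w): d=w[:2]-UC; return np.array([c*d[0]+s*d[1],-s*d[0]+c*d[1],w[2]]).round(1)
for v in range(262,300,3): print(v,un(W[v,309]),un(W[v,327]),im["z_map"][v,309].round(1))
for u,v in((220,310),(420,310),(250,350)): print("block",un(W[v,u]))
im=ctrl.get_image("scene"); W=pts(im)
for u,v in((215,205),(235,203),(220,195),(250,203),(225,190)): print("sc",u,v,un(W[v,u]),im["color"][v,u])
# forward kinematics sanity unknown
print(ctrl.get_obs()["qpos"].round(3), p)
for a in dir(ctrl):
    if a[0]!='_': print(a,end=' ')
```

```text
339.873387943988 339.873387943988
262 [-62.7 -51.7 154.9] [-53.3 -53.4 149.8] 174.7
265 [-62.7 -53.7 153.8] [-53.3 -54.9 150.5] 176.3
268 [-62.6 -53.4 159.6] [-53.6 -53.4 159.8] 170.6
271 [-62.5 -53.4 164.1] [-53.7 -53.5 163.8] 166.2
274 [-62.4 -53.6 167.9] [-53.8 -53.6 167.9] 162.5
277 [-62.2 -53.3 172.7] [-53.9 -53.4 172.6] 157.8
280 [-62.1 -53.4 176.5] [-54.  -53.3 176.7] 154.1
283 [-62.1 -53.9 178.9] [-54.1 -53.4 180.1] 151.9
286 [-62.  -53.4 183.7] [-54.2 -53.7 183.1] 147.1
289 [-61.9 -53.7 186.3] [-54.3 -53.3 187.4] 144.7
292 [-61.8 -53.8 189.5] [-54.3 -53.8 189.6] 141.7
295 [-61.7 -53.5 193.3] [-54.4 -53.8 192.5] 137.9
298 [-60.1 -31.5 246.2] [-55.8 -31.8 245.6] 81.2
block [-79.6 -31.5 252.5]
block [-35.5 -31.6 252.8]
block [-71.  -34.5 263.7]
sc 215 205 [-205.  -160.1   -2.1] [45 40 39]
sc 235 203 [ 21.8 -61.3 246.2] [55 42 34]
sc 220 195 [ 26.6 -79.8 265. ] [54 35 33]
sc 250 203 [ 21.  -40.  247.5] [64 51 44]
sc 225 190 [ 27.9 -71.4 276.8] [40 40 38]
[-0.175  0.418  1.809  0.     0.914  0.058] [559.30514604 -86.65293233 125.48208324]
Unreachable close_job get_image get_obs
```

The cameras put the fingertip about 35 mm above where `ee_pos` says it is: roughly 4–8 mm over the hatch, and there is no contact force. I'll go down slowly and watch the force.

```bash
python3 -m jog '[[0,[0,0.5,0],[0,0,0]],[0,[0,1,0],[0,0,0]],[0,[0,1.5,0],[0,0,0]],[0,[0,1.5,0],[0,0,0]]]'
python3 - <<'E'
from h import *
report()
c,s=np.cos(TH),np.sin(TH)
def un(w): d=w[:2]-UC; return np.array([c*d[0]+s*d[1],-s*d[0]+c*d[1],w[2]]).round(1)
im=ctrl.get_image("wrist"); W=pts(im)
for v in range(256,280,3): print(v,un(W[v,309]),un(W[v,327]))
P=W[20:120,430:500].reshape(-1,3);c_=im["color"][20:120,430:500].reshape(-1,3);P=P[c_.min(1)>150]; A=np.c_[P[:,:2],np.ones(len(P))]; q=np.linalg.lstsq(A,P[:,2],rcond=None)[0]; print("tilt",np.arctan(np.hypot(*q[:2])),un(P.mean(0)))
crop(im,"pics/w4.png",200,0,400,320,2)
E
```

```text
t: 3.3
ee_pos: [558.7, -86.6, 109.3]
orientation: [-1.09, 1.379, -1.378]
ft_force: [-0.3, -0.4, -1.0]
width: 0.2
3.3 [558.7 -86.6 109.3] F [-0.3 -0.4 -1. ] w 0.2
256 [-63.2 -47.4 142.6] [-54.1 -48.5 139.3]
259 [nan nan nan] [-54.1 -50.2 139. ]
262 [-63.2 -50.7 142.2] [-54.1 -51.7 139.2]
265 [-63.2 -52.1 142.9] [-54.1 -53.6 138.5]
268 [-63.2 -53.5 143.4] [-54.2 -53.7 143. ]
271 [-63.1 -53.6 147.6] [-54.3 -53.8 147.2]
274 [nan nan nan] [-54.4 -53.5 152.3]
277 [-62.8 -53.2 157.2] [-54.5 -53.7 155.9]
 ** On entry to DLASCL parameter number  4 had an illegal value
 ** On entry to DLASCL parameter number  4 had an illegal valueTraceback (most recent call last):
  File "<stdin>", line 7, in <module>
    x, resids, rank, s = _umath_linalg.lstsq(a, b, rcond,
                         ~~~~~~~~~~~~~~~~~~~^^^^^^^^^^^^^
                                             signature=signature)
                                             ^^^^^^^^^^^^^^^^^^^^
    raise LinAlgError("SVD did not converge in Linear Least Squares")
numpy.linalg.LinAlgError: SVD did not converge in Linear Least Squares
```

```bash
python3 -m jog '[[0,[0,0.6,0],[0,0,0]],[0,[0,1.2,0],[0,0,0]],[0,[0,1.8,0],[0,0,0]],[0,[0,2.4,0],[0,0,0]],[0,[0,3,0],[0,0,0]],[0,[0,3.6,0],[0,0,0]],[0,[0,4.2,0],[0,0,0]],[0,[0,4.2,0],[0,0,0]]]'
cat >> h.py <<'E'
def un(w): 
    c,s=np.cos(TH),np.sin(TH); d=w[...,:2]-UC; return np.stack([c*d[...,0]+s*d[...,1],-s*d[...,0]+c*d[...,1],w[...,2]],-1)
def tilt(im):
    U=un(pts(im)); c=im["color"].astype(int); m=(c.min(-1)>110)&(c.max(-1)-c.min(-1)<40)&(abs(U[...,0]-12)<75)&(abs(U[...,1])<88)&(U[...,2]>82)&(U[...,2]<170)
    m&=(np.hypot(U[...,0]+30,U[...,1])>56)
    P=U[m]; 
    for _ in range(3):
        q=np.polyfit(P[:,0],P[:,2],1); P=P[abs(P[:,2]-np.polyval(q,P[:,0]))<4]
    print("tilt",np.arctan(-q[0]).round(4),"z at edge",np.polyval(q,-90).round(1),len(P))
E
python3 - <<'E'
from h import *
report()
im=ctrl.get_image("wrist"); U=un(pts(im)); tilt(im)
for v in range(259,280,3): print(v,U[v,309].round(1),U[v,327].round(1))
crop(im,"pics/w4.png",200,0,400,320,2)
im=ctrl.get_image("scene"); tilt(im); crop(im,"pics/s4.png",180,160,240,200,3)
E
```

```text
t: 4.15
ee_pos: [558.7, -86.6, 67.2]
orientation: [-1.091, 1.379, -1.378]
ft_force: [-0.8, 0.5, -0.4]
width: 0.3
4.15 [558.7 -86.6  67.2] F [-0.8  0.5 -0.4] w 0.3
tilt 0.0925 z at edge 102.7 51099
259 [-63.2 -49.6  98.7] [-54.1 -49.4  99.5]
262 [-63.2 -51.1  98.9] [-54.1 -51.2  98.8]
265 [-63.1 -52.1 100.8] [-54.1 -52.4 100. ]
268 [-63.2 -53.8 100.3] [-54.1 -53.4 101.7]
271 [-63.  -53.5 105.8] [-54.2 -54.1 104.3]
274 [-62.9 -53.6 109.7] [-54.3 -53.7 109.7]
277 [-62.8 -53.8 113.3] [-54.4 -53.8 113.5]
tilt 0.0922 z at edge 101.9 5692
```

View pics/w4.png

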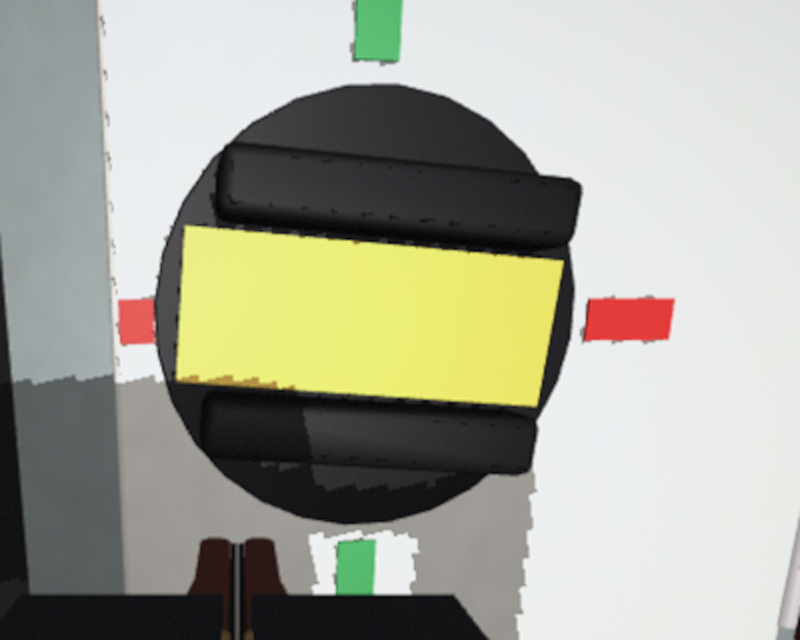

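View pics/s4.png

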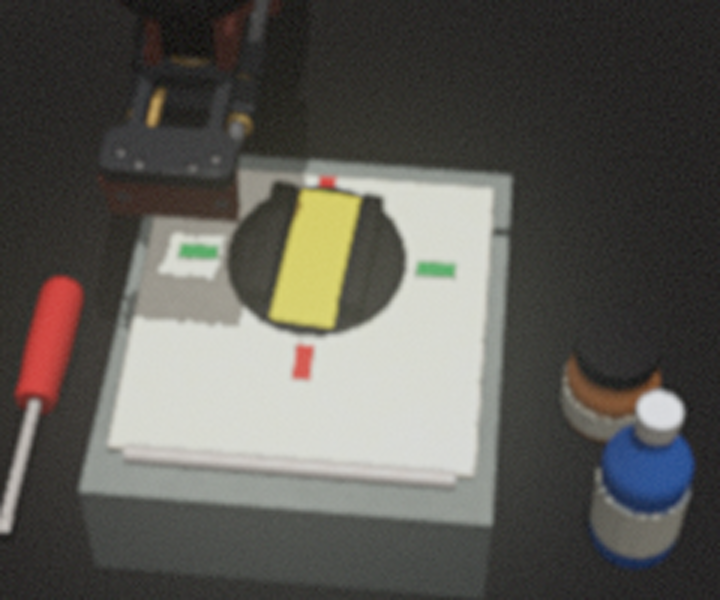

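The wrist and scene cameras agree the hatch is now at 0.092 rad. The force reading isn't registering the contact, so I'll keep steps small and also watch joint torques.

```bash
python3 -c "
from h import *
print(ctrl.get_obs()['joint_torque'].round(2))"
python3 -m jog '[[0,[0,0.4,0],[0,0,0]],[0,[0,0.8,0],[0,0,0]],[0,[0,1.2,0],[0,0,0]],[0,[0,1.4,0],[0,0,0]],[0,[0,1.4,0],[0,0,0]]]'
python3 - <<'E'
from h import *
report(); print(ctrl.get_obs()['joint_torque'].round(2))
tilt(ctrl.get_image("wrist")); tilt(ctrl.get_image("scene"))
E
```

```text
[ 0.000e+00 -5.189e+01 -2.025e+01  5.000e-02 -0.000e+00 -0.000e+00]
t: 4.75
ee_pos: [558.9, -86.6, 53.7]
orientation: [-1.09, 1.379, -1.379]
ft_force: [-0.0, -0.1, 0.4]
width: 0.1
4.75 [558.9 -86.6  53.7] F [-0.  -0.1  0.4] w 0.1
[ 2.000e-02 -5.269e+01 -1.959e+01  6.000e-02  2.000e-02  0.000e+00]
tilt 0.0103 z at edge 87.3 55912
tilt 0.0094 z at edge 86.6 5275
```

```bash
python3 -m jog '[[0,[0,0.2,0],[0,0,0]],[0,[0,0.2,0],[0,0,0]],[0,[0,0.3,0],[0,0,0]],[0,[0,0.3,0],[0,0,0]]]'
python3 - <<'E'
from h import *
report(); print(ctrl.get_obs()['joint_torque'].round(2))
tilt(ctrl.get_image("wrist")); tilt(ctrl.get_image("scene"))
E
```

```text
t: 5.25
ee_pos: [559.3, -86.7, 51.8]
orientation: [-1.089, 1.378, -1.379]
ft_force: [-1.2, 0.1, 5.9]
width: 0.7
5.25 [559.3 -86.7  51.8] F [-1.2  0.1  5.9] w 0.7
[ 3.000e-02 -4.962e+01 -1.897e+01  7.000e-02 -4.600e-01  0.000e+00]
tilt -0.0001 z at edge 85.4 56402
tilt -0.0007 z at edge 84.7 5198
```

```bash
python3 -m jog '[[0,[0,0.3,0],[0,0,0]],[0,[0,0.3,0],[0,0,0]],[0,[0,0.3,0],[0,0,0]]]'
python3 - <<'E'
from h import *
report()
tilt(ctrl.get_image("wrist")); tilt(ctrl.get_image("scene"))
E
```

```text
t: 5.65
ee_pos: [559.4, -86.7, 51.5]
orientation: [-1.089, 1.378, -1.379]
ft_force: [-11.0, 1.4, 33.3]
width: 0.3
5.65 [559.4 -86.7  51.5] F [-11.    1.4  33.3] w 0.3
tilt -0.0007 z at edge 85.3 56433
tilt -0.0003 z at edge 84.8 5194
```

Fully shut: both cameras read 0.000 rad and the stop pushed back with 33 N. Next I lift off and locate the slot.

```bash
python3 -m jog '[[0,[0,-1,0],[0,0,0]],[0,[0,-3,0],[0,0,0]],[0,[0,-5,0],[0,0,0]],[0,[0,-5,0],[0,0,0]],[0,[0,-5,0],[0,0,0]]]'
python3 - <<'E'
from h import *
report()
for n in("wrist","scene"):
    im=ctrl.get_image(n); tilt(im); U=un(pts(im)); c=im["color"].astype(int)
    y=(c[...,0]>140)&(c[...,1]>130)&(c[...,2]<150)&(c[...,0]-c[...,2]>60)&(U[...,2]>70)
    P=U[y]; r=cv2.minAreaRect(P[:,:2].astype(np.float32)); print(n,"floor",np.nanmean(P,0).round(1),r,len(P))
    if n=="wrist": crop(im,"pics/w5.png",0,0,640,480,1.2); tip=U[262:300:3,309]; print(tip.round(1).tolist())
    g=(c[...,1]-c[...,0]>50)&(c[...,1]-c[...,2]>30)&(abs(U[...,2]-86)<4);G=U[g];print("green",[G[G[:,1]>0].mean(0).round(1),G[G[:,1]<0].mean(0).round(1)])
    g=(c[...,0]-c[...,1]>90)&(c[...,0]-c[...,2]>90)&(abs(U[...,2]-86)<4);G=U[g];print("red",[G[G[:,0]>-30].mean(0).round(1),G[G[:,0]<-30].mean(0).round(1)])
shift(u2w(-60,0,86))
E
```

```text
t: 6.25
ee_pos: [559.1, -86.6, 98.1]
orientation: [-1.089, 1.378, -1.379]
ft_force: [0.8, -0.4, -0.4]
width: 0.8
6.25 [559.1 -86.6  98.1] F [ 0.8 -0.4 -0.4] w 0.8
tilt -0.0001 z at edge 85.4 47294
wrist floor [-28.9  -0.6  89.8] ((-17.944259643554688, -1.889455795288086), (34.54777526855469, 131.8973388671875), 85.2236557006836) 9099
[[-64.1, -65.1, 86.2], [-64.1, -67.1, 86.1], [-62.8, -53.5, 132.0], [-62.7, -53.8, 135.7], [-62.6, -53.3, 141.4], [-62.5, -53.6, 144.7], [-62.4, -53.4, 149.2], [-62.3, -53.5, 152.7], [-62.2, -53.3, 156.7], [-62.1, -53.4, 160.0], [-62.0, -53.8, 162.3], [-61.9, -53.5, 166.0], [-60.3, -31.7, 218.6]]
green [array([-28.9,  65.1,  86.1]), array([-29. , -66.9,  86.3])]
red [array([37. , -1. , 86.2]), array([-82.9,  -1. ,  86.2])]
tilt -0.0002 z at edge 84.8 5330
scene floor [-27.8  -0.2  92. ] ((-28.064903259277344, -8.916229248046875), (110.42669677734375, 105.9834976196289), 51.69748306274414) 911
green [array([-30.9,  67.6,  85.2]), array([-30.8, -64.2,  85.7])]
red [array([35. ,  1.3, 85.6]), array([-85.9,   1.2,  84.7])]
shift cm [-6.55  1.12  0.05]
turn [ 0.002 -0.005  0.   ]
```

View pics/w5.png

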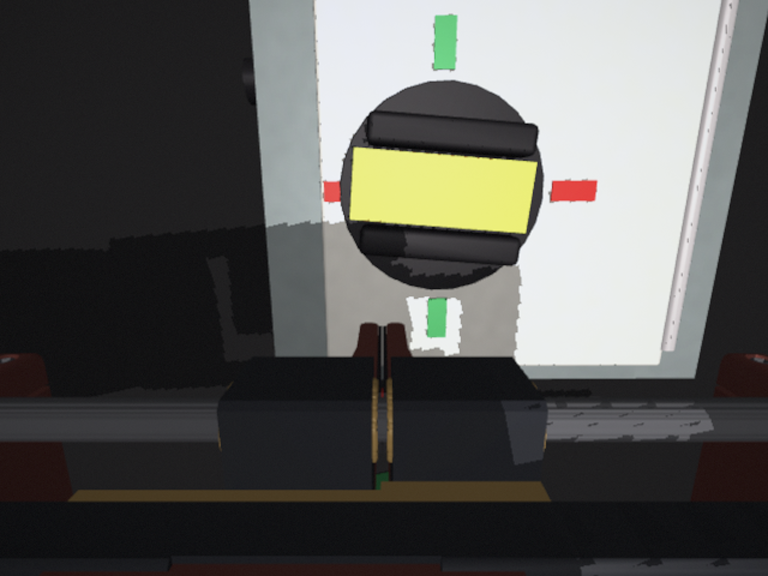

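```bash
python3 -m jog '[[0,[-3,0,0],[0,0,0]],[0,[-6,0,-0.1],[0,0,0]],[0,[-6.5,0,-0.1],[0,0,0]],[0,[-6.5,0,-0.1],[0,0,0]],[0,[-6.5,0,-0.1],[0,0,0]],[0,[-6.5,1,-0.1],[0,0,0]],[0,[-6.5,1.8,-0.1],[0,0,0]],[0,[-6.5,1.8,-0.1],[0,0,0]]]'
python3 - <<'E'
from h import *
report();p,T=tool();print(un(p))
im=ctrl.get_image("wrist"); crop(im,"pics/w6.png",200,180,260,160,3)
im=ctrl.get_image("scene"); crop(im,"pics/s6.png",180,130,240,200,3)
E
```

```text
t: 7.15
ee_pos: [571.7, -23.7, 78.5]
orientation: [-1.092, 1.381, -1.378]
ft_force: [-0.2, 0.7, 0.1]
width: 0.3
7.15 [571.7 -23.7  78.5] F [-0.2  0.7  0.1] w 0.3
[-61.88357361  -1.25759083  78.4928968 ]
```

View pics/w6.png

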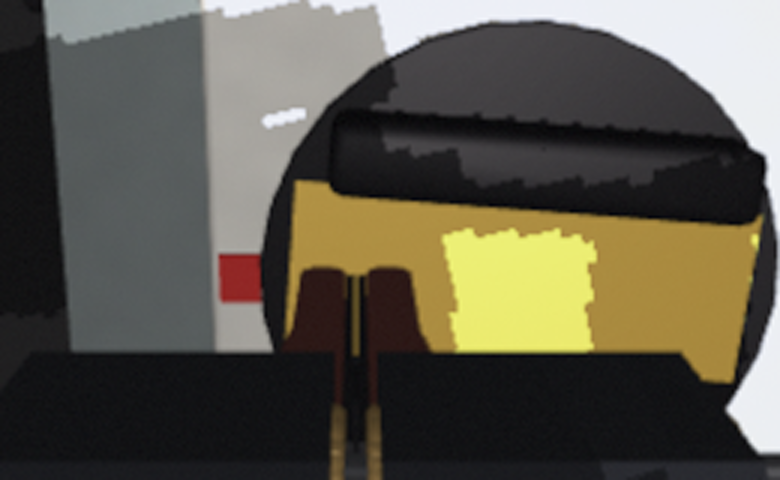

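View pics/s6.png

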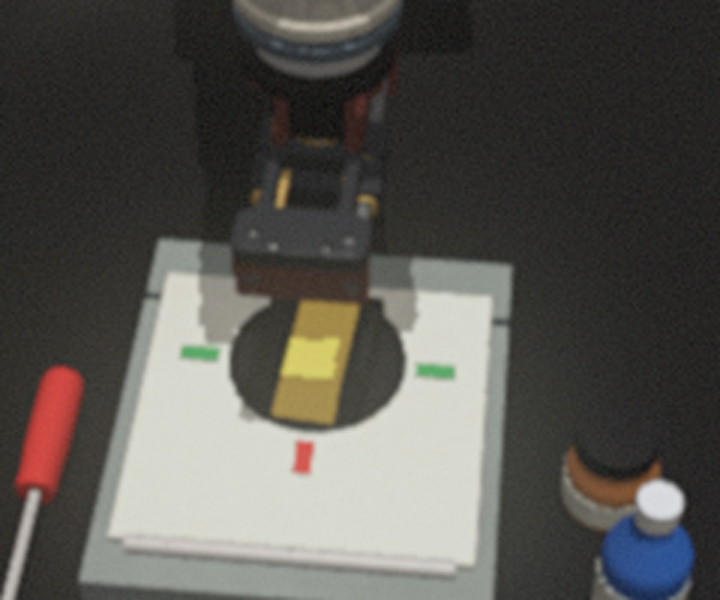

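```bash
python3 -m jog '[[0,[-0.1,0.8,0],[0,0,0]],[0,[-0.1,1.4,0],[0,0,0]],[0,[-0.1,1.8,0],[0,0,0]],[0,[-0.1,1.8,0],[0,0,0]],[0,[-0.1,1.8,0],[0,0,0]]]'
python3 - <<'E'
from h import *
report();p,T=tool();print(un(p),T.T@np.array([np.cos(TH),np.sin(TH),0]))
im=ctrl.get_image("wrist"); crop(im,"pics/w7.png",200,180,260,160,3); U=un(pts(im))
for v in range(262,285,3): print(v,U[v,309].round(1),U[v,327].round(1))
E
```

```text
t: 7.75
ee_pos: [573.2, -22.1, 62.0]
orientation: [-1.09, 1.379, -1.379]
ft_force: [0.1, -0.0, 0.5]
width: 0.7
7.75 [573.2 -22.1  62. ] F [ 0.1 -0.   0.5] w 0.7
[-60.74102014   0.63897465  62.0158168 ] [-4.74675258e-03 -3.08536046e-04  9.99988687e-01]
262 [-63.7  13.9  90.4] [-54.4  13.7  89.9]
265 [-63.8  12.   89.6] [-54.4  11.8  89.1]
268 [-63.6  12.4  95.6] [-54.5  12.3  95.3]
271 [-63.5  12.3  99.9] [-54.7  12.4 100.3]
274 [-63.4  12.5 104.8] [-54.8  12.7 105.5]
277 [-63.2  12.6 109.3] [-54.9  12.5 109.1]
280 [-63.1  12.7 113.5] [-55.   12.5 112.8]
283 [-63.   12.5 116.4] [-55.   12.3 116.2]
```

View pics/w7.png

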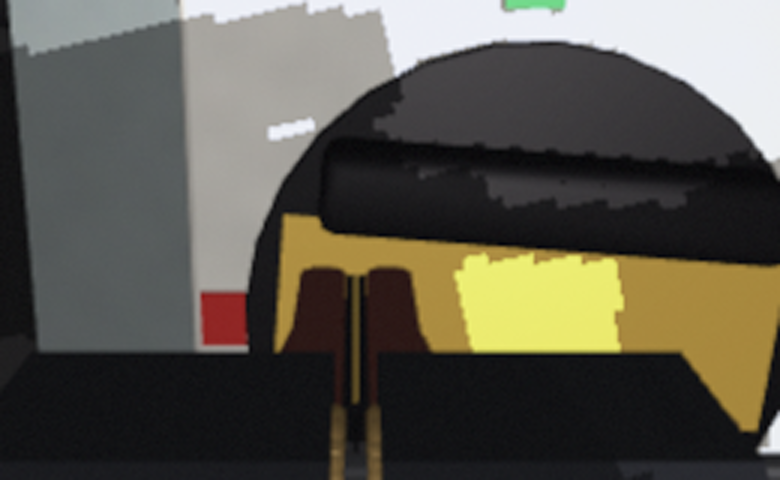

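```bash
python3 -m jog '[[0,[-0.56,0,0.13],[0,0,0]],[0,[-1.1,0,0.37],[0,0,0]],[0,[-1.6,0,0.71],[0,0,0]],[0,[-2.0,0,1.14],[0,0,0]],[0,[-2.35,0,1.64],[0,0,0]],[0,[-2.55,0,2.2],[0,0,0]],[0,[-2.55,0,2.2],[0,0,0]]]'
python3 - <<'E'
from h import *
report();p,T=tool();print(un(p))
im=ctrl.get_image("wrist"); crop(im,"pics/w8.png",200,100,260,240,2.5)
im=ctrl.get_image("scene"); tilt(im); crop(im,"pics/s8.png",180,130,240,200,3)
E
```

```text
t: 8.5
ee_pos: [600.2, -3.0, 61.9]
orientation: [-1.092, 1.379, -1.379]
ft_force: [-2.0, -2.4, -1.0]
width: 0.5
8.5 [600.2  -3.   61.9] F [-2.  -2.4 -1. ] w 0.5
[-38.8208275   25.41911018  61.87884462]
tilt -0.0012 z at edge 84.7 5277
```

View pics/w8.png

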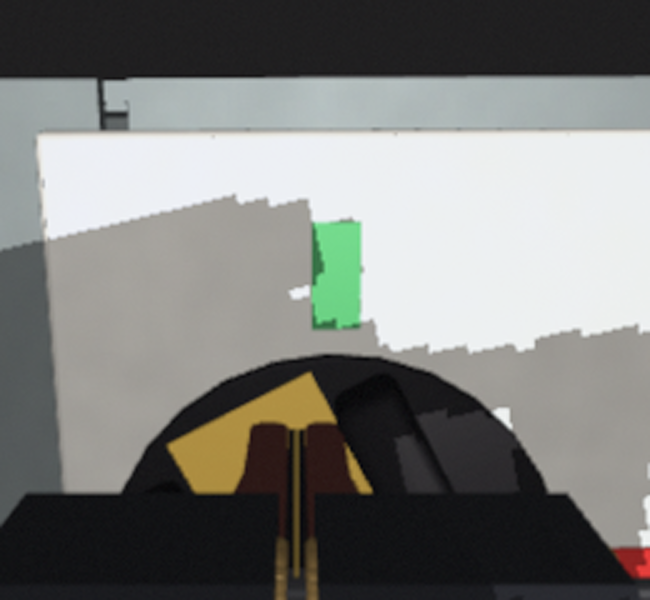

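View pics/s8.png

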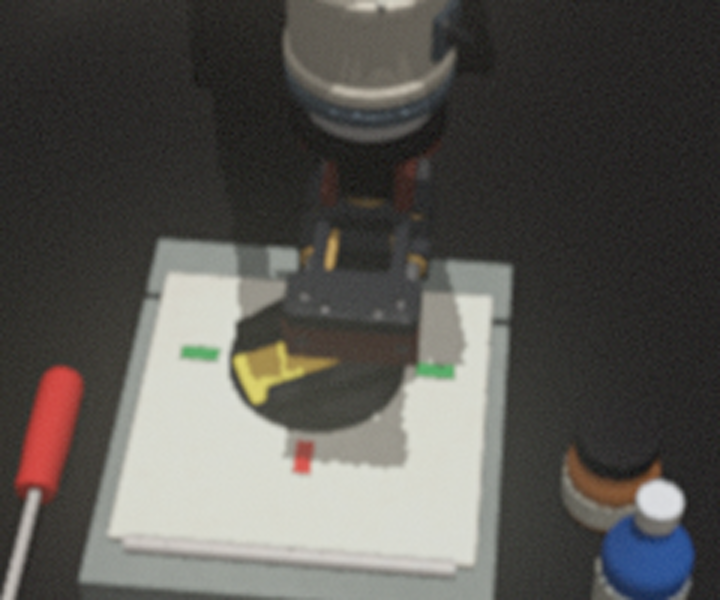

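The disc has turned about 60° clockwise with the finger in the slot. I'll continue to the stop.

```bash
python3 -m jog '[[0,[-0.1,0,0.4],[0,0,0]],[0,[-0.1,0,0.8],[0,0,0]],[0,[-0.1,0,1.2],[0,0,0]],[0,[-0.1,0,1.4],[0,0,0]],[0,[-0.1,0,1.4],[0,0,0]]]'
python3 - <<'E'
from h import *
report();p,T=tool();print(un(p))
im=ctrl.get_image("wrist"); crop(im,"pics/w9.png",200,100,260,240,2.5)
im=ctrl.get_image("scene"); tilt(im); crop(im,"pics/s9.png",180,130,240,200,3)
E
```

```text
t: 9.1
ee_pos: [614.1, -4.5, 61.9]
orientation: [-1.091, 1.379, -1.378]
ft_force: [-2.5, -1.0, -1.1]
width: 0.5
9.1 [614.1  -4.5  61.9] F [-2.5 -1.  -1.1] w 0.5
[-24.93550882  27.01985082  61.93768995]
tilt -0.001 z at edge 84.7 5258
```

View pics/w9.png

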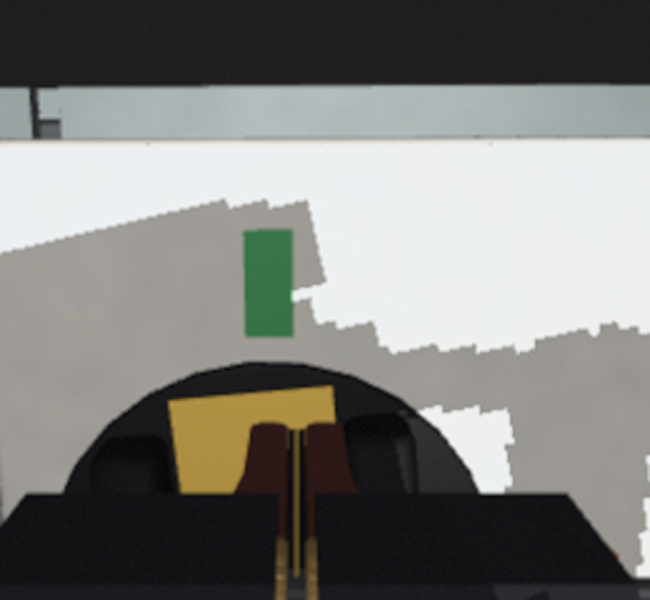

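```bash
python3 -m jog '[[0,[0,0,0.15],[0,0,0]],[0,[0,0,0.3],[0,0,0]],[0,[0,0,0.3],[0,0,0]]]'
python3 - <<'E'
from h import *
report();p,T=tool();print(un(p))
im=ctrl.get_image("wrist"); crop(im,"pics/w10.png",200,100,260,240,2.5)
E
```

```text
t: 9.5
ee_pos: [617.3, -5.4, 62.1]
orientation: [-1.09, 1.379, -1.379]
ft_force: [-4.5, -1.4, -0.1]
width: 0.6
9.5 [617.3  -5.4  62.1] F [-4.5 -1.4 -0.1] w 0.6
[-21.60678693  26.88380443  62.13732077]
```

View pics/w10.png

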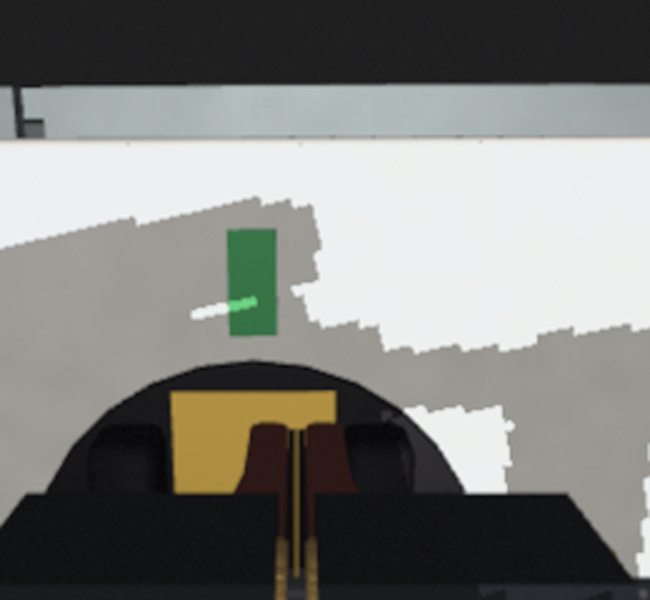

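Nearly square now, and the force is rising. I'll press a little further against the stop.

```bash
python3 -m jog '[[0,[0,0,0.1],[0,0,0]],[0,[0,0,0.2],[0,0,0]],[0,[0,0,0.2],[0,0,0]],[0,[0,0,0.2],[0,0,0]]]'
python3 - <<'E'
from h import *
report();p,T=tool();print(un(p))
E
```

```text
t: 9.95
ee_pos: [617.4, -5.5, 62.0]
orientation: [-1.093, 1.382, -1.377]
ft_force: [-10.1, -0.6, 4.0]
width: 0.2
9.95 [617.4  -5.5  62. ] F [-10.1  -0.6   4. ] w 0.2
[-21.51951054  26.83320849  62.02258325]
```

Position has stalled and force rose to 10 N, so it's at the stop. Now I back off inside the slot's play, lift, and check.

```bash
python3 -m jog '[[0,[0,0,-0.3],[0,0,0]],[0,[0,0,-0.5],[0,0,0]],[0,[0,0,-0.5],[0,0,0]],[0,[0,-1.5,-0.5],[0,0,0]],[0,[0,-4,-0.5],[0,0,0]],[0,[0,-8,-0.5],[0,0,0]],[0,[0,-12,-0.5],[0,0,0]],[0,[0,-12,-0.5],[0,0,0]]]'
python3 -m jog '[[0,[4,0,-5],[0,0,0]],[0,[8,0,-10],[0,0,0]],[0,[12,0,-14],[0,0,0]],[0,[12,0,-18],[0,0,0]],[0,[12,0,-18],[0,0,0]],[0,[12,0,-18],[0,0,0]]]'
python3 - <<'E'
from h import *
report()
for n in("top","scene"):
    im=ctrl.get_image(n); tilt(im); U=un(pts(im)); c=im["color"].astype(int)
    y=(c[...,0]>120)&(c[...,0]-c[...,2]>60)&(c[...,1]-c[...,2]>50)&(np.hypot(U[...,0]+30,U[...,1])<60)&(abs(U[...,2]-90)<6)
    P=U[y][:,:2]; print(n,cv2.minAreaRect(P.astype(np.float32)),P.mean(0).round(1),len(P)); w,V=np.linalg.eigh(np.cov(P.T)); print("slot angle to unit y (deg)",np.degrees(np.arctan(V[0,1]/V[1,1])).round(2))
    crop(im,f"pics/f{n}.png",*((230,120,300,200,2.6) if n=="top" else (120,130,320,240,2.4)))
E
```

```text
t: 10.75
ee_pos: [619.0, -4.8, 189.6]
orientation: [-1.08, 1.37, -1.383]
ft_force: [-0.1, 0.3, 0.3]
width: 0.6
t: 11.35
ee_pos: [409.1, -80.1, 182.5]
orientation: [-1.089, 1.38, -1.38]
ft_force: [0.4, 0.8, 0.6]
width: 0.2
11.35 [409.1 -80.1 182.5] F [0.4 0.8 0.6] w 0.2
tilt -0.001 z at edge 86.5 6664
top ((-29.791505813598633, 0.09534072875976562), (89.20914459228516, 35.30118942260742), 89.51324462890625) [-29.7  -0.1] 1240
slot angle to unit y (deg) -0.05
tilt -0.0002 z at edge 84.8 5355
scene ((-32.27690505981445, 1.1410331726074219), (90.63751983642578, 38.88795852661133), 89.63105010986328) [-35.5   2. ] 677
slot angle to unit y (deg) 1.28
```

View pics/ftop.png

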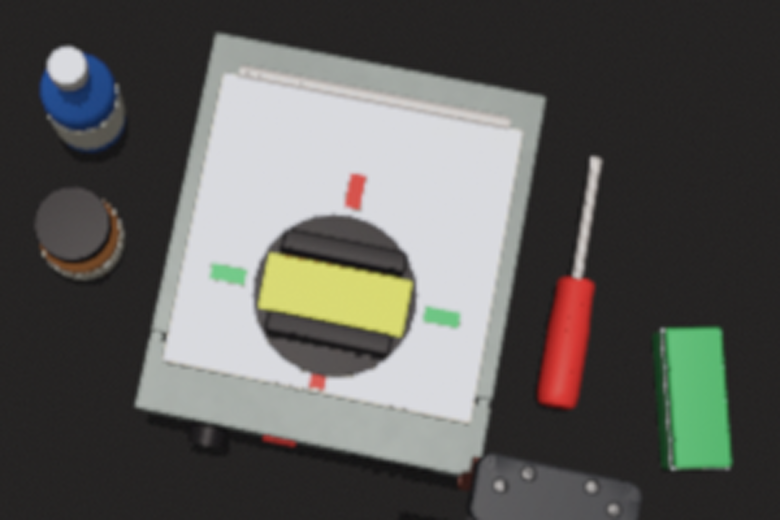

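View pics/fscene.png

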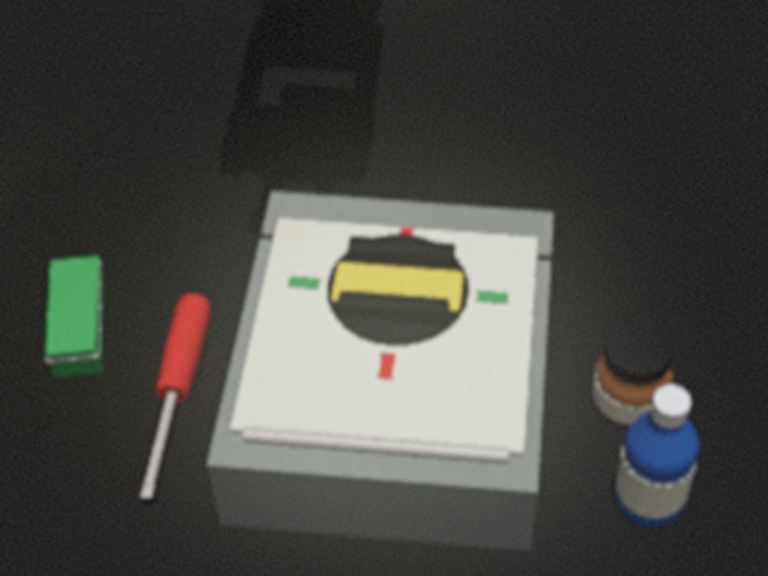

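The slot lines up with the green marks, at 90° within 0.5° in the top view. The hatch is flat, the four loose items haven't moved, and the arm is clear.

```bash
python3 -c "
from h import *
print(ctrl.close_job()); report()"
```

```text
the job is handed in; nothing more can be done
None
the job is handed in; nothing more can be done
```

The hatch is shut and locked, and the job was handed in at about 11.5 s. I pushed the hatch down with the closed fingers beside the disc until the stop pushed back with 33 N. Then I set the fingertip in the slot's front end and led it clockwise until it stopped moving at about 10 N. After that I backed off and lifted clear.

**Last checks:**
- **Hatch:** its tilt reads 0.000 to -0.001 rad in both the top and scene views.
- **Slot:** it lines up with the green marks, 0.05° to 0.5° off in the top view. The scene view read up to 1.3° off, but there the bars partly hide the slot.
- **Loose items:** the screwdriver, bottle, jar and slide box look unmoved.
- **Arm:** it was clear of everything, with the force reading near zero.

**Readings that disagreed:**
- **Fingertip height:** with the fingers shut, the real fingertip was about 34 mm higher than the reported TCP. I set heights from the cameras and from contact with the hatch instead.
- **Push force:** the force sensor showed almost nothing while the hatch was moving, less than the 2 to 5 N expected. It registered properly at the stops.

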